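# Index the silver dish on by four clicks and lock it

## Task

On the engraver's dividing fixture, push the upright lug of the round click-stop plate with a fingertip and turn the plate clockwise (seen from above) by exactly four clicks, never running on to a fifth click and without pinching the lug. Then press the brass-headed locking plunger at the plate's edge fully down so that it stays down, and leave the fixture clear. The silver dish stays lying in its nest on the plate, never picked up, and the things lying around are not disturbed.

Things in the scene. Friction and masses are not known exactly. Their poses are not given: they have to be found in the camera images.
- dial (a joint): Angle of the round steel index plate, rad: 0 at the start, growing clockwise seen from above, limits -1.5 and 2.6. 24 stops a turn: one click is 0.2618, four are 1.047. Each stop is a spring detent: the push at the lug rises to about 6 N between stops; past half-way the plate jumps on by itself into the next stop and rests there (within about 0.02), never coasting past it.
- dial_centre (a point): Centre of the plate's top face, on its vertical axis, 34 mm above the table. The frame turns with the plate; z is up. The plate is 136 mm across (154 mm over the short teeth round its rim) and 12 mm thick.
- lug_push (a point): Middle of the lug's rear face (push here). The lug is the only upright block on the plate: 20 mm radially, 12 mm thick, 24 mm high (34 to 58 mm above the table), centred 56 mm from the plate's axis. This point is 46 mm above the table; its x axis points radially out, y out of the rear face (counterclockwise). Round it the plate is clear but for nest pins, 6 mm high, 39 mm from the axis.
- lug_rear: Rear half of the lug (6 mm thick), with the face that is pushed. Origin at the lug's middle, at its foot.
- lug_front: Front half of the lug (6 mm thick). Origin at the lug's middle, at its foot. A finger pressing on this half and one on the rear half together count as pinching.
- plunger (a joint): Travel of the locking plunger, m: 0 up, 0.012 fully down (starts at 0 to 0.002). It goes straight down under about 3 N to a firm stop and stays where it is left. Its tooth drops between the teeth of the plate's rim, so it goes down only when the plate rests in a stop, and then holds the plate there.
- plunger_top (a point): Top centre of the plunger's round brass head, 30 mm across; 73 to 75 mm above the table when up, 63 mm when fully down. It stands on the fixture's guide block beyond the plate's rim, 100 mm from the plate's axis, 150 degrees counterclockwise from the lug's starting place.
- fixture: The grey cast base of the fixture, bolted down, 176 mm across and 20 mm high with a 30 mm high guide block that carries the plunger. Origin on the plate's axis at table height; its -x axis points to the plunger.
- dish_mid (a point): Centre, half-way up, of a loose round silver dish, 63 mm across, 7 mm high, 0.09 kg, lying in a nest of six stub pins at the middle of the plate. It turns with the plate; leave it lying.
- graver_a: Loose graver with a dark wooden handle, 120 mm long, 23 mm high, lying by the fixture. Bystander.
- graver_b: Loose graver with a lighter wooden handle, 120 mm long, 23 mm high, lying by the fixture. Bystander.
- silver_leaf: Loose flat silver leaf, 75 x 36 mm, 7 mm high, lying by the fixture. Bystander.
- hammer: Loose hammer, 220 mm long, lying at the right. Bystander.
- pot_dark: Dark wooden pot, 80 mm across, 105 mm high, tools standing in it to 180 mm, at the left. Bystander.
- pot_brown: Brown wooden pot, 80 mm across, 105 mm high, tools standing in it to 180 mm, at the right. Bystander.
- pitch_bowl: Dark iron bowl, 120 mm across, 55 mm high, at the left. Bystander.
Mind the look-alikes: they are no part of the job. What is shaped like the part that bears dish_mid but blue or brown is not meant.

How it is judged:
By the outcome, as a careful person would: the job done as asked, in the order asked, and still so for the second after the job is handed in, with the robot touching nothing.
It also fails if it takes over 48 s, if anything falls off the work surface, if the arm or the gripper's body presses on something with over 40 N, if the wrist force passes 120 N, or if a joint passes its speed limit or range.

## Robot

A 7-joint arm with a two-finger parallel gripper is mounted at the origin on the work surface. World frame = base frame: x ahead of the robot, y to its left, z up, the work surface at z = 0. Lengths are in m, angles in degrees, forces in N, time in s.
With the tool pointing down it reaches from about 0.4 to 0.85 m from the base axis. Payload 4.5 kg.
Tool frame: the origin (TCP) lies midway between the tips of the shut fingers; the grasp point (between the pads) lies 19 mm behind it; z points along the fingers, y is the line along which they close (so a half turn about z gives the same grasp; the last joint's range is limited). The gripper opens to 85 mm and grips with 20 to 120 N. Pads are 22 mm wide; open, the fingers measure 114 mm over their backs; the gripper's body (76 mm by 85 mm) begins 54 mm behind the grasp point. The pads swing forward as they close: fully open they stand 13 mm farther back than shut.
Start: joints at [76.02, 39.483, -11.15, 89.685, 9.013, 51.709, -12.324], TCP at [0.171, -0.601, 0.231] pointing down, gripper open.
Joint ranges: [-172.22, 172.22], [-26.19, 119.32], [-84.43, 86.54], [7.71, 146.69], [-57.33, 237.33], [2.42, 119.75], [-152.13, 152.13]. Speed limits (degrees/s): [147.25, 147.25, 180, 180, 180, 180, 180].

## Interface

Orientations are given as [roll, pitch, yaw] about the fixed x, y, z axes, in that order (R = Rz(yaw) Ry(pitch) Rx(roll)).
In Python, from station import bot gives the robot as it stands.
- The arm moves only by the shell command python3 -m jog 'ROWS' [FORCE]. ROWS is JSON, a list that holds one entry, the list of rows, each a list of 5 numbers: the shift along the tool's x, y, z in m, then the turn about the tool's z in degrees, then the opening, from 0 (shut) to 1 (fully open). In form: [[[x, y, z, yaw, hand], ...]]. A call has 1 to 20 rows; each row is the pose to reach, as a shift and turn from the pose commanded when the call began, along the tool's axes at that moment; what a row does not reach only later rows make up. A row lasts 1/8 s, in which the tool goes at most 62.5 mm and 10.7 degrees, less where a joint would pass 70% of its speed; a pose out of reach is approached as far as the arm can. A call with a gripper value outside its range is refused whole. The fingers move at their own pace and stop on an object; FORCE is the grip in N (left out, the last holds). Time passes only in rows, so rows that repeat a pose let the fingers close. It gives the time, the measured TCP pose, the force, the opening and the grip force at its end, in the units of the state.
- bot.get_obs(): the state, without advancing time (a new reading comes with each control period).
- bot.grab_frame(name): name is "side" or "top" or "wrist"; returns (picture, depth): 384x512x3 uint8, red, green, blue; 384x512 float32, m along the optical axis (not along the pixel's ray), 0 where there is no reading.
- bot.camera_info(name): a dict with "intrinsics" (3x3 intrinsics, pixels), "extrinsics" (4x4, takes a point from world to camera coordinates); the wrist camera has in their place "tool_from_camera" (4x4, takes a point from camera to tool coordinates, whose origin is the TCP and whose axes are the flange's). Camera axes: x right, y down, z forward; pixel columns grow to the right and rows downward; lengths in m; the calibration is good to about 2 mm. A picture is of the moment at which its call begins: read the wrist's pose just before it. camera_info takes no time and is no camera call.
- bot.hand_in(): hands the job in; it is judged then, once.
The state is a dict: "t": time; "joints": joint angles; "joint_velocities": joint speeds; "joint_torque": joint torques, N m; "position": TCP position; "orientation": TCP orientation; "force": force on the tool from outside, world axes, zero at the start; "ft_torque": the same for the moment, N m; "width": opening from 0.0 (shut) to 1.0 (fully open); "finger_force": force on a finger pad.
Only numpy, scipy, OpenCV 4.12 (cv2) and the standard library are available. Lean on these libraries where they do the work, as an engineer would, in place of code of your own. Each camera call takes 0.05 s, during which the arm holds its last target. There are 200 camera calls.

## Working session

There is one attempt and no reset: what is moved stays moved. The work goes in short steps, Python scripts to look and compute and a shell command to move; the robot and the scene stay as the last step left them, time stands still between calls to the robot, and variables do not carry over. Pictures are saved under pics/ and viewed, at most 10 in all, crops included, and the job is handed in when it is done.

```bash
mkdir -p pics; cat > h.py <<'E'
import numpy as np, cv2
from station import bot
def snap(n,f):
    o=bot.get_obs(); p,d=bot.grab_frame(n); cv2.imwrite('pics/'+f+'.png',p[:,:,::-1]); np.savez('pics/'+f,p=p,d=d,pos=o['position'],ori=o['orientation']); return p,d
def cast(n,u,v,z):
    c=bot.camera_info(n);K=np.array(c['intrinsics']);T=np.linalg.inv(np.array(c['extrinsics']))
    r=T[:3,:3]@np.linalg.inv(K)@[u,v,1]; o=T[:3,3]; return o+r*(z-o[2])/r[2]
def world(n,d):
    c=bot.camera_info(n);K=np.array(c['intrinsics']);T=np.linalg.inv(np.array(c['extrinsics']))
    v,u=np.mgrid[:384,:512]; P=np.stack([u,v,np.ones_like(u)],-1)@np.linalg.inv(K).T*d[...,None]
    return P@T[:3,:3].T+T[:3,3]
E
python3 - <<'E'
from h import *
a,_=snap('top','top0'); b,_=snap('side','side0')
o=bot.get_obs(); print(o['t'],o['position'],o['orientation'],o['force'],o['width'])
for n in('top','side'): print(np.linalg.inv(bot.camera_info(n)['extrinsics'])[:3,3])
E
```

```text
0.1 [ 0.17121244 -0.60050898  0.23058938] [-1.79910288e+02  3.89750572e-03  1.59212917e+01] [-0.48992356 -0.69489294 -0.09168909] 1.0004022008407432
[ 0.3738729 -0.0212269  1.3223646]
[-0.01032193  0.64043005  0.93481894]
```

View pics/top0.png

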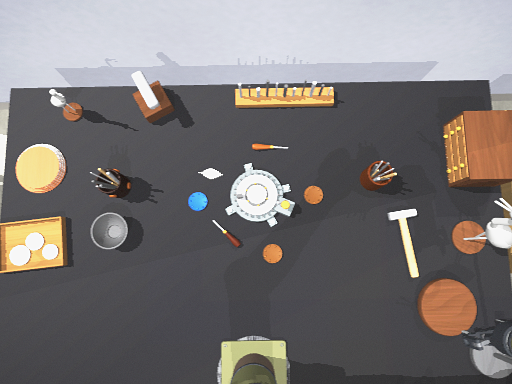

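View pics/side0.png

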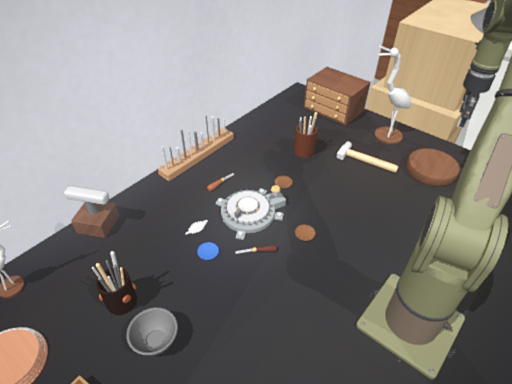

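The top view shows the fixture at about (257,195), with the brass plunger at its lower right (286,205). The blue disc (198,201) and the brown discs (314,195) and (272,254) are look-alikes. The side view shows the silver dish in the plate at (248,205). I'll enlarge the fixture in both views.

```bash
python3 - <<'E'
from h import *
a=np.load('pics/top0.npz');b=np.load('pics/side0.npz')
A=cv2.resize(a['p'][150:240,210:310],None,fx=4,fy=4,interpolation=3)
B=cv2.resize(b['p'][170:260,200:300],None,fx=4,fy=4,interpolation=3)
cv2.imwrite('pics/crop.png',np.hstack([A,B])[:,:,::-1])
P=world('top',a['d'])
Z=P[150:240,210:310]
m=(Z[...,2]>.045)
n,l,s,c=cv2.connectedComponentsWithStats(m.astype(np.uint8))
for i in range(1,n):
  if s[i,4]>3: print(s[i],c[i]+[210,150],Z[l==i].mean(0).round(4),Z[l==i][:,2].max())
print(cast('top',257,195,.04), P[195,257])
p=a['p'][150:240,210:310].astype(int)
y=(p[...,0]>150)&(p[...,0]-p[...,2]>70); print(np.argwhere(y).mean(0)[::-1]+[210,150],y.sum())
E
```

```text
[27 44  6  4 24] [239.5 195.5] [0.5657 0.0359 0.0567] 0.060922739074632304
[67 50 13  9 77] [284.19480519 203.92207792] [ 0.5342 -0.1076  0.0672] 0.07804248197584229
[ 0.56882006 -0.02091802  0.04      ] [ 0.56951493 -0.02091691  0.03542915]
[280.6284153  204.53551913] 183
```

View pics/crop.png

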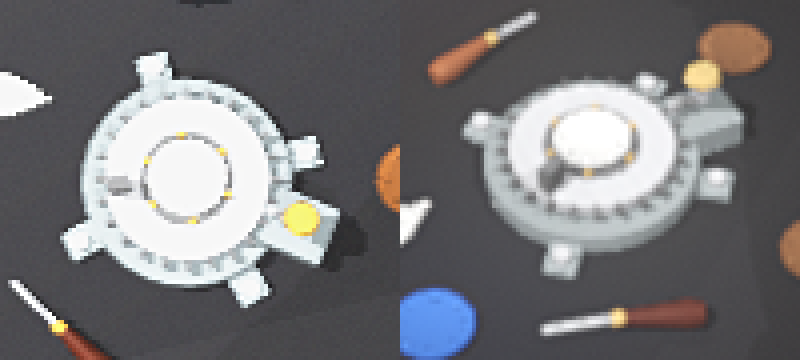

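The lug is the only upright grey block, at the plate's left: pixel (240,196), top at about 58 mm, 57 mm from the axis. The yellow head at (285,205) is the plunger. The white disc ringed by brass pins, (257,195), is the silver dish. The blue and brown discs lie on the table, so they are not it. Next I'll refine centre and angles.

```bash
python3 - <<'E'
from h import *
a=np.load('pics/top0.npz')['p'].astype(int)
y=(a[...,0]>150)&(a[...,0]-a[...,2]>90)&(a[...,1]>150); y[:, :275]=0;y[:,295:]=0;y[:195]=0;y[215:]=0
c=np.argwhere(y).mean(0)[::-1]; pl=cast('top',*c,.074); print('plunger',c,y.sum(),pl)
w=(a.min(2)>225).astype(np.uint8); w[:165]=0;w[222:]=0;w[:,:232]=0;w[:,280:]=0
n,l,s,k=cv2.connectedComponentsWithStats(w)
i=1+s[1:,4].argmax()
cs=max(cv2.findContours((l==i).astype(np.uint8),0,1)[0],key=len); h=cv2.convexHull(cs)
(e,ax,_)=cv2.fitEllipse(h); C=cast('top',*e,.034); print('plate',e,ax,C, 'diam mm',ax[0]*np.linalg.norm(cast('top',258,195,.034)-cast('top',257,195,.034)))
d=(pl-C)[:2]; print('dist',np.hypot(*d),'ang',np.degrees(np.arctan2(d[1],d[0])))
L=np.array([.5657,.0359])-C[:2]; print('lug',np.hypot(*L),np.degrees(np.arctan2(L[1],L[0])))
ci=bot.camera_info('wrist'); print(ci)
E
```

```text
plunger [284.94642857 204.39285714] 56 [ 0.53173339 -0.10958978  0.074     ]
plate (253.85398864746094, 197.01071166992188) (47.50772476196289, 50.026878356933594) [ 0.56319888 -0.01040559  0.034     ] diam mm 0.15709644502276812
dist 0.10405565636538 ang -107.60126946389398
lug 0.04637309063228951 86.90826883606657
{'intrinsics': array([[264.63271258,   0.        , 255.50406065],
       [  0.        , 264.63271258, 190.50812622],
       [  0.        ,   0.        ,   1.        ]]), 'tool_from_camera': array([[ 4.09416312e-04, -9.61649480e-01, -2.74281079e-01,
         6.95867577e-02],
       [ 9.99999662e-01,  5.89441136e-04, -5.73935281e-04,
        -8.04700404e-04],
       [ 7.13597116e-04, -2.74280751e-01,  9.61649396e-01,
        -1.43354007e-01],
       [ 0.00000000e+00,  0.00000000e+00,  0.00000000e+00,
         1.00000000e+00]])}
```

```bash
python3 -m jog '[[[0.04,-0.035,0,1,0],[0.08,-0.07,0,2,0],[0.12,-0.105,0,3,0],[0.16,-0.14,0,4,0],[0.2,-0.175,0,5,0],[0.24,-0.21,0,6,0],[0.28,-0.245,0,7,0],[0.32,-0.28,0,8,0],[0.36,-0.315,0,9,0],[0.4,-0.35,0,10,0],[0.44,-0.385,0,11,0],[0.48,-0.42,0,12,0],[0.524,-0.455,0.01,13,0],[0.524,-0.455,0.01,13,0],[0.524,-0.455,0.01,13,0],[0.524,-0.455,0.01,13,0]]]'
python3 - <<'E'
from h import *
snap('wrist','w1'); o=bot.get_obs();print(o['t'],o['position'],o['orientation'],o['width'],o['force'])
E
```

```text
t: 2.1
position: [0.5497, -0.0217, 0.2213]
orientation: [179.9, 0.1, 2.8]
force: [0.3, -0.0, -0.0]
width: 0.004
finger_force: 0.0
2.15 [ 0.5498711  -0.02161405  0.22142647] [1.79947812e+02 2.91465969e-02 2.76566299e+00] 0.002860365920824718 [ 0.03452618 -0.14204353 -0.72622201]
```

View pics/w1.png

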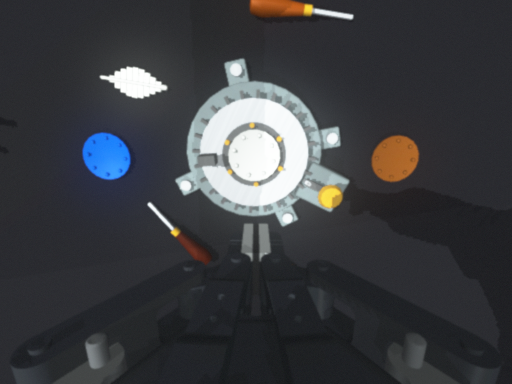

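The wrist view shows the plate at (254,152), the lug at (207,160) and the plunger head at (331,196). I'll measure each by ray and by depth.

```bash
cat >> h.py <<'E'
from scipy.spatial.transform import Rotation as Ro
def wmeas(f):
    q=np.load('pics/'+f+'.npz'); c=bot.camera_info('wrist');K=np.array(c['intrinsics'])
    T=np.eye(4);T[:3,:3]=Ro.from_euler('xyz',q['ori'],degrees=True).as_matrix();T[:3,3]=q['pos'];T=T@np.array(c['tool_from_camera'])
    v,u=np.mgrid[:384,:512]; rays=np.stack([u,v,np.ones_like(u)],-1)@np.linalg.inv(K).T@T[:3,:3].T
    on=lambda z:T[:3,3]+rays*((z-T[2,3])/rays[...,2])[...,None]
    return q['p'].astype(int),T[:3,3]+rays*q['d'][...,None],on
E
python3 - <<'E'
from h import *
p,P,on=wmeas('w1'); s=p.sum(2)
# plate: depth-based disc at z~34
z=P[...,2]; near=np.hypot(P[...,0]-.569,P[...,1]+.021)<.115
print('hist',np.histogram(z[near],bins=np.arange(0,.09,.006)))
y=near&(p[...,0]>150)&(p[...,0]-p[...,2]>90)&(z>.06)
cs=np.argwhere(y); print('plunger px',cs.mean(0)[::-1],y.sum(),on(.074)[y].mean(0),P[y].mean(0))
m=(near&(p.min(2)>150)).astype(np.uint8)
n,l,st,k=cv2.connectedComponentsWithStats(m); print([(st[i].tolist(),k[i].round(1).tolist()) for i in range(1,n) if st[i,4]>100])
# brass pins centre at z=.04
g=near&(p[...,0]-p[...,2]>70)&~y&(np.hypot(P[...,0]-.569,P[...,1]+.021)<.05)
Q=on(.040)[g][:,:2]; A=np.c_[2*Q,np.ones(len(Q))]; r=np.linalg.lstsq(A,(Q**2).sum(1),rcond=None)[0]; print('pins c',r[:2],np.sqrt(r[2]+r[:2]@r[:2]),len(Q))
C=r[:2]
L=near&(z>.05)&(P[...,1]>.02)&(z<.066); Lp=P[L]; print('lug',L.sum(),Lp.mean(0),Lp.min(0),Lp.max(0),np.argwhere(L).mean(0)[::-1])
top=L&(z>.055); print('box',cv2.minAreaRect((on(.058)[top][:,:2]*1000).astype(np.float32)),on(.058)[top].mean(0))
d=on(.058)[top].mean(0)[:2]-C;print('lug r,ang',np.hypot(*d),np.degrees(np.arctan2(d[1],d[0])))
d=on(.074)[y].mean(0)[:2]-C;print('pl r,ang',np.hypot(*d),np.degrees(np.arctan2(d[1],d[0])))
E
```

```text
hist (array([4798,  992,  429, 3962,  273, 7671, 2413,  205,  132,  187,    4,
        132,  328,    0]), array([0.   , 0.006, 0.012, 0.018, 0.024, 0.03 , 0.036, 0.042, 0.048,
       0.054, 0.06 , 0.066, 0.072, 0.078, 0.084]))
plunger px [330.04408353 194.94895592] 431 [ 0.53465604 -0.10729168  0.074     ] [ 0.5342034  -0.10610364  0.07672203]
[([177, 61, 140, 165, 11880], [250.0, 147.9]), ([322, 128, 18, 20, 296], [330.5, 137.3]), ([305, 164, 38, 21, 401], [323.3, 175.5]), ([296, 179, 29, 30, 333], [308.4, 192.9])]
pins c [ 0.57129755 -0.01768373] 0.03632048505417372 126
lug 204 [0.56537263 0.03762125 0.05815036] [0.55828141 0.02758542 0.05026368] [0.57177054 0.04864852 0.06028333] [206.04901961 160.2254902 ]
box ((564.8751220703125, 37.911251068115234), (12.310928344726562, 20.676647186279297), 7.179934501647949) [0.56502609 0.03798143 0.058     ]
lug r,ang 0.05601732807557332 96.42806944832725
pl r,ang 0.09681004842571919 -112.24010493356637
```

Measured lug r = 56.0 mm (56 given), box 12.3 × 20.7 mm (12 × 20), and plunger r about 97 mm at 151° from the lug (100 mm, 150°), so these agree. Now I'll descend behind the lug, with the tip at z = 46 mm.

```bash
python3 -m jog '[[[-0.005,-0.03,0.0,-2,0],[-0.011,-0.057,0.02,-3.7,0],[-0.011,-0.057,0.06,-3.7,0],[-0.011,-0.057,0.1,-3.7,0],[-0.011,-0.057,0.14,-3.7,0],[-0.011,-0.057,0.165,-3.7,0],[-0.011,-0.057,0.175,-3.7,0],[-0.011,-0.057,0.175,-3.7,0],[-0.011,-0.057,0.175,-3.7,0]]]'
python3 - <<'E'
from h import *
snap('wrist','w2'); o=bot.get_obs();print(o['t'],o['position'],o['orientation'])
p=o['position'];y0=np.radians(o['orientation'][2]);C=np.array([.5713,-.0177])
X=np.array([np.cos(y0),np.sin(y0)]);Y=np.array([X[1],-X[0]])
for f in (-6,0,6,12,18,24,30,36,42,48,54,58):
    t=np.radians(96.5-f);u=np.array([np.cos(t),np.sin(t)]);w=np.array([u[1],-u[0]])
    d=C+.056*u-.017*w-p[:2]; print(f,(d@X).round(4),(d@Y).round(4),round(np.degrees(y0)-(6.5-f),1))
E
```

```text
t: 3.28
position: [0.5375, 0.0364, 0.0474]
orientation: [180.0, -0.1, 6.6]
force: [0.3, 0.4, 0.7]
width: 0.002
finger_force: 0.0
3.325 [0.53750747 0.03648385 0.04743089] [ 1.79996260e+02 -1.24737465e-01  6.59875309e+00]
-6 0.0047 0.0038 -5.9
0 0.0104 0.0017 0.1
6 0.0164 0.0002 6.1
12 0.0225 -0.0006 12.1
18 0.0286 -0.0008 18.1
24 0.0347 -0.0004 24.1
30 0.0407 0.0007 30.1
36 0.0466 0.0024 36.1
42 0.0523 0.0048 42.1
48 0.0577 0.0077 48.1
54 0.0627 0.0111 54.1
58 0.0659 0.0137 58.1
```

View pics/w2.png

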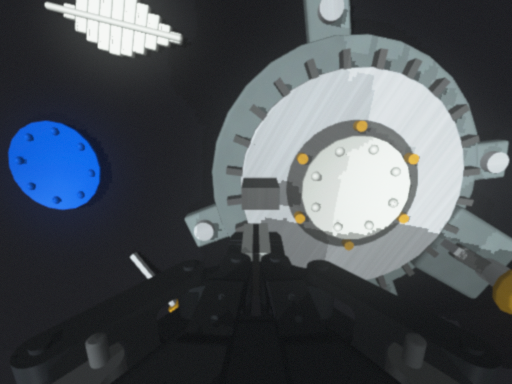

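The lug (260,192) is straight ahead of the closed fingertips (258,230), well centred. I'll push about halfway first and check.

```bash
python3 -m jog '[[[0.005,0.001,0,0,0],[0.0105,0.0017,0,0,0],[0.0135,0.001,0,3,0],[0.0164,0.0002,0,6,0],[0.0195,-0.0002,0,9,0],[0.0225,-0.0006,0,12,0],[0.0255,-0.0007,0,15,0],[0.0286,-0.0008,0,18,0],[0.0316,-0.0006,0,21,0],[0.0347,-0.0004,0,24,0],[0.0377,0.0002,0,27,0],[0.0407,0.0007,0,30,0],[0.0407,0.0007,0,30,0],[0.0407,0.0007,0,30,0]]]'
cat > ang.py <<'E'
from h import *
import sys
snap('wrist',sys.argv[1]); o=bot.get_obs();print(o['t'],o['position'],o['orientation'],o['force'])
q,P,on=wmeas(sys.argv[1]); C=np.array([.5713,-.0177]); r=np.hypot(P[...,0]-C[0],P[...,1]-C[1])
L=(P[...,2]>.054)&(P[...,2]<.064)&(r>.042)&(r<.07)&(np.argwhere(np.ones(q.shape[:2])).reshape(384,512,2)[...,0]<215)
d=on(.058)[L].mean(0)[:2]-C; a=np.degrees(np.arctan2(d[1],d[0])); print('lug px',np.argwhere(L).mean(0)[::-1],L.sum(),'r',np.hypot(*d),'ang',a,'phi',96.5-a)
p=o['position'];y0=np.radians(o['orientation'][2]);X=np.array([np.cos(y0),np.sin(y0)]);Y=np.array([X[1],-X[0]])
for f in range(30,61,3):
    t=np.radians(96.5-f);u=np.array([np.cos(t),np.sin(t)]);w=np.array([u[1],-u[0]])
    d=C+.056*u-.017*w-p[:2]; print(f,(d@X).round(4),(d@Y).round(4),round(np.degrees(y0)-(6.5-f),1))
E
python3 ang.py w3
```

```text
t: 5.08
position: [0.5774, 0.0404, 0.0463]
orientation: [180.0, -0.0, -23.4]
force: [0.1, -0.6, 0.2]
width: 0.002
finger_force: 0.0
5.125 [0.57724614 0.04042723 0.04626624] [ 1.79996011e+02 -1.39345130e-02 -2.33794467e+01] [ 0.1804638   0.46604252 -0.42163058]
lug px [256.41437632 208.2410148 ] 473 r 0.0560883740665244 ang 62.24370038943162 phi 34.25629961056838
30 0.0007 -0.0003 0.1
33 0.0037 -0.0011 3.1
36 0.0067 -0.0018 6.1
39 0.0097 -0.0023 9.1
42 0.0127 -0.0026 12.1
45 0.0158 -0.0028 15.1
48 0.0189 -0.0028 18.1
51 0.0219 -0.0026 21.1
54 0.025 -0.0023 24.1
57 0.028 -0.0019 27.1
60 0.031 -0.0013 30.1
```

```bash
python3 -m jog '[[[0.0037,-0.0008,0,3,0],[0.0067,-0.0015,0,6,0],[0.0097,-0.002,0,9,0],[0.0127,-0.0023,0,12,0],[0.0158,-0.0025,0,15,0],[0.0158,-0.0025,0,15,0],[0.0158,-0.0025,0,15,0]]]'
sed -i 's/<215)/<400)/' ang.py
python3 ang.py w4; python3 - <<'E'
from h import *
cv2.imwrite('pics/w4c.png',cv2.resize(cv2.imread('pics/w4.png')[100:290,130:400],None,fx=2.5,fy=2.5))
E
```

```text
t: 6.0
position: [0.5929, 0.0365, 0.0463]
orientation: [-180.0, -0.0, -38.4]
force: [-0.7, -0.2, 0.6]
width: 0.001
finger_force: 0.0
6.05 [0.59282295 0.03650538 0.04630364] [-1.79992795e+02 -2.31930923e-02 -3.83748386e+01] [ 0.78584483 -0.50932843  0.51448075]
lug px [256.45594179 219.8585287 ] 1237 r 0.05591411276584334 ang 53.45806662539862 phi 43.04193337460138
30 -0.014 0.0061 -14.9
33 -0.0114 0.0046 -11.9
36 -0.0087 0.0031 -8.9
39 -0.0059 0.0019 -5.9
42 -0.003 0.0008 -2.9
45 -0.0001 -0.0002 0.1
48 0.0029 -0.001 3.1
51 0.0058 -0.0016 6.1
54 0.0089 -0.0021 9.1
57 0.0119 -0.0025 12.1
60 0.015 -0.0026 15.1
```

View pics/w4c.png

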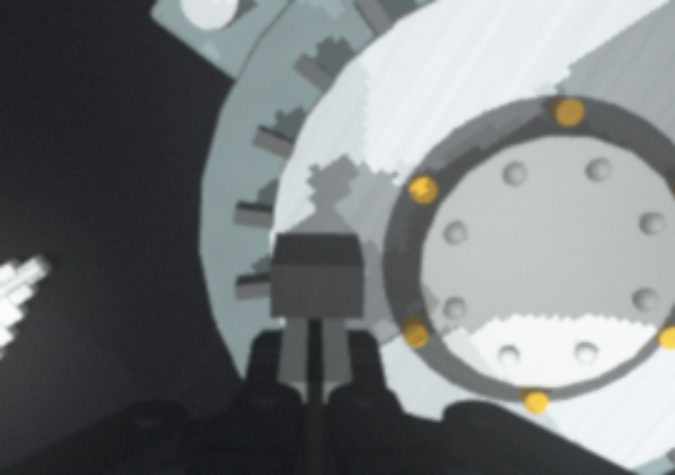

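The crop shows the lug's top at crop (318,290), i.e. image (257,216), directly in front of the fingertips. I'll compute its angle from those pixels.

```bash
cat > la.py <<'E'
from h import *
import sys
f=sys.argv[1];v0,v1=int(sys.argv[2]),int(sys.argv[3])
q,P,on=wmeas(f); C=np.array([.5713,-.0177])
for v in (v0,v1):
  d=on(.058)[v,257][:2]-C; print(v,np.hypot(*d),np.degrees(np.arctan2(d[1],d[0])),P[v,257])
v=(v0+v1)//2; d=on(.058)[v,257][:2]-C; print('mid phi',96.5-np.degrees(np.arctan2(d[1],d[0])))
E
python3 la.py w4 205 227
```

```text
205 0.05601036906432267 44.78912070558016 [0.61075757 0.02198398 0.05693074]
227 0.055894203541265355 57.63463465756349 [0.60056273 0.03001874 0.05611309]
mid phi 45.37346874374171
```

The plate is at 45.4°, which is three clicks, and the contact model is accurate. Now the fourth click: push to about 57° (half-way point 52.5°, fifth click only past 67.5°).

```bash
python3 -m jog '[[[0.0029,-0.0008,0,3,0],[0.0058,-0.0014,0,6,0],[0.0089,-0.0019,0,9,0],[0.0115,-0.0022,0,11.5,0],[0.0115,-0.0022,0,11.5,0],[0.0115,-0.0022,0,11.5,0],[0.0065,-0.0022,0,11.5,0],[0.0015,-0.0022,0,11.5,0],[-0.006,-0.0022,0,11.5,0],[-0.006,-0.0022,0,11.5,0]]]'
python3 ang.py w5 | head -2; python3 - <<'E'
from h import *
p,P,on=wmeas('w5'); C=np.array([.5713,-.0177])
r=np.hypot(P[...,0]-C[0],P[...,1]-C[1]); v,u=np.mgrid[:384,:512]
L=(abs(u-257)<60)&(v<212)&(P[...,2]>.054)&(P[...,2]<.064)&(r<.072)
vs=v[L]; print(vs.min(),vs.max(),L.sum()); d=on(.058)[L].mean(0)[:2]-C; print('r,phi',np.hypot(*d),96.5-np.degrees(np.arctan2(d[1],d[0])))
E
```

```text
t: 7.3
position: [0.5885, 0.043, 0.0462]
orientation: [180.0, 0.1, -49.8]
force: [-0.3, 0.4, -1.1]
width: -0.0
finger_force: 0.0
7.35 [0.5890742  0.04251758 0.04632683] [ 1.79999944e+02  1.21381523e-02 -4.98456347e+01] [ 0.38741808 -0.53221238  0.29899647]
lug px [251.34220532 189.97338403] 1315 r 0.05488838766532551 ang 44.50458028286704 phi 51.99541971713296
162 188 975
r,phi 0.055959052204565214 60.45178243369582
```

The plate is at 60.45°, which is four clicks, and the finger has backed off. Now I'll rise and go over the plunger.

```bash
python3 -m jog '[[[-0.006,-0.0,-0.02,0,0],[-0.006,-0.0,-0.05,0,0],[-0.006,0,-0.084,0,0],[0.015,0.035,-0.084,-8,0],[0.035,0.07,-0.084,-16,0],[0.058,0.105,-0.084,-24,0],[0.08,0.14,-0.084,-32,0],[0.08,0.14,-0.084,-40,0],[0.08,0.14,-0.06,-40,0],[0.08,0.14,-0.045,-40,0],[0.08,0.14,-0.045,-40,0],[0.08,0.14,-0.045,-40,0]]]'
python3 - <<'E'
from h import *
snap('wrist','w6'); o=bot.get_obs();print(o['t'],o['position'],o['orientation'])
p,P,on=wmeas('w6'); y=(p[...,0]>120)&(p[...,0]-p[...,2]>70)&(P[...,2]>.066)&(P[...,2]<.082)
Q=P[y];print(y.sum(),Q.min(0),Q.max(0),np.argwhere(y).min(0),np.argwhere(y).max(0))
E
```

```text
t: 8.85
position: [0.5342, -0.1093, 0.0919]
orientation: [180.0, -0.0, -9.9]
force: [-0.0, 1.0, 0.4]
width: -0.0
finger_force: 0.0
8.9 [ 0.5343507  -0.10932626  0.09198066] [ 1.79985083e+02 -7.11069407e-02 -9.87007801e+00]
693 [ 0.5270327  -0.12285785  0.06637474] [ 0.54565153 -0.09497936  0.07495936] [205 237] [231 277]
```

View pics/w6.png

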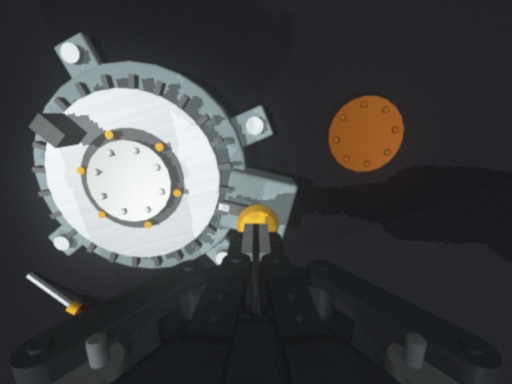

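The plunger head (257,215) is right under the closed fingertips. It is centred at about (0.531, -0.109), with the TCP 3 mm forward of that. Now I'll press.

```bash
python3 -m jog '[[[-0.003,0,0.008,0,0],[-0.003,0,0.015,0,0],[-0.003,0,0.018,0,0],[-0.003,0,0.021,0,0],[-0.003,0,0.024,0,0],[-0.003,0,0.027,0,0],[-0.003,0,0.029,0,0],[-0.003,0,0.029,0,0],[-0.003,0,0.029,0,0]]]'
```

```text
t: 10.02
position: [0.5305, -0.1088, 0.0627]
orientation: [180.0, 0.0, -9.9]
force: [-2.5, 0.8, 7.3]
width: 0.0
finger_force: 4.1
```

```bash
python3 -m jog '[[[0,0,0.002,0,0],[0,0,0.003,0,0],[0,0,0.004,0,0],[0,0,0.004,0,0]]]'
```

```text
t: 10.52
position: [0.5306, -0.1089, 0.0622]
orientation: [180.0, -0.1, -9.9]
force: [-9.0, 3.3, 41.8]
width: -0.003
finger_force: 20.8
```

The force rose to 42 N with no further travel, so it is on the firm stop. Now I'll retract upward and away.

```bash
python3 -m jog '[[[0,0,-0.005,0,0],[0,0,-0.02,0,0],[0,0,-0.06,0,0],[0,0,-0.11,0,0],[-0.03,0,-0.15,0,0],[-0.03,0,-0.16,0,0],[-0.03,0,-0.16,0,0]]]'
python3 - <<'E'
from h import *
snap('wrist','w7'); o=bot.get_obs();print(o['t'],o['position'],o['force'])
p,P,on=wmeas('w7'); C=np.array([.5713,-.0177]); r=np.hypot(P[...,0]-C[0],P[...,1]-C[1])
y=(p[...,0]>140)&(p[...,0]-p[...,2]>90)&(r>.08)&(r<.115)&(P[...,2]>.05)
print('plunger z',np.percentile(P[y][:,2],[50,80]),P[y].mean(0),y.sum())
L=(r>.042)&(r<.072)&(P[...,2]>.053)&(P[...,2]<.064); d=on(.058)[L].mean(0)[:2]-C; print('lug r,phi',np.hypot(*d),96.5-np.degrees(np.arctan2(d[1],d[0])),L.sum())
E
```

```text
t: 11.4
position: [0.5025, -0.1038, 0.2189]
orientation: [-180.0, -0.2, -9.9]
force: [-0.2, -0.4, -0.5]
width: 0.0
finger_force: 0.0
11.45 [ 0.50203027 -0.10374075  0.21793045] [-0.51851661  0.12021116 -0.86058923]
plunger z [0.06291564 0.06363551] [ 0.53317996 -0.10907012  0.07059246] 449
lug r,phi 0.05539469887434247 60.48681686750867 263
```

View pics/w7.png

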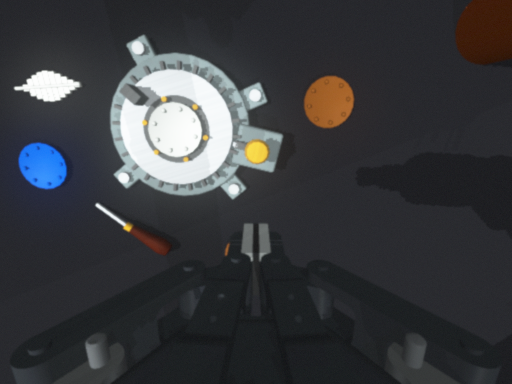

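The final view shows the plunger (257,152) down at 63 mm and the lug (135,95) at 60.5°, four clicks. The dish is still in its nest at (175,128), nothing else has moved, and the arm is clear.

```bash
python3 -c "from station import bot; print(bot.hand_in())"
```

```text
the job is handed in; nothing more can be done
None
```

The job is handed in: the plate is turned four clicks clockwise (60.5° measured), the plunger is fully down at 63 mm, the dish is still in its nest, the items in the final view are undisturbed, and the arm is clear.

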